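Index a tube rack against the flip stop

ROBOT

A 6-joint arm with a two-finger parallel gripper is mounted at the origin on a cart in front of the work surface, level with it; the furniture and walls round the work are solid. World frame = base frame: x ahead of the robot, y to its left, z up, the work surface at z = 0. Lengths are in m, angles in rad, forces in N, time in s.
With the tool pointing down it reaches from about 0.35 to 0.925 m from the base axis. Payload 6.4 kg.
Tool frame: the origin (TCP) lies at the centre of the arm's flange, where the gripper is bolted on; the fingertips stand 173 mm ahead of it and the grasp point (between the pads) lies 155 mm ahead of it; z points along the fingers, y is the direction in which the jaws open and shut (so a half turn about z gives the same grasp; the last joint's range is limited). The gripper opens to 85 mm and grips with 20 to 120 N. Pads are 22 mm wide; open, the fingers measure 114 mm over their backs; the gripper's body (76 mm by 85 mm) begins 54 mm behind the grasp point. The pads swing forward as they close: fully open they stand 13 mm farther back than shut.
Start: joints at [1.111, 0.245, 1.558, -0, 1.339, -0.174], TCP at [0.183, 0.624, 0.405] pointing down, gripper open.
Joint ranges: [-3.13, 3.13], [-1.02, 2.26], [0.13, 2.54], [-0.95, 4.09], [0.21, 2.88], [-2.74, 2.74]. Speed limits (rad/s): [2.57, 2.57, 3.14, 3.14, 3.14, 3.14].

INTERFACE

Orientations are given as a unit quaternion [w, x, y, z].
In Python, from rig import ctrl gives the robot as it stands. The module is installed in compiled form; this text tells all that it offers.
- The arm moves only by the shell command python3 -m creep 'ROWS' [FORCE]. ROWS is JSON, a list of rows, each a list of 7 numbers: the turn, a rotation vector about the tool's x, y, z in degrees, then the shift along the tool's x, y, z in mm, then the closure, from -1 (fully open) to 1 (shut). In form: [[ax, ay, az, dx, dy, dz, jaw], ...]. A call has 1 to 8 rows; each row is the pose to reach, as a shift and turn from the pose commanded when the call began, along the tool's axes at that moment; what a row does not reach only later rows make up. A row lasts 1/8 s, in which the tool goes at most 62.5 mm and 10.7 degrees, less where a joint would pass 70% of its speed; a pose out of reach is approached as far as the arm can. A call with a gripper value outside its range is refused whole. The fingers move at their own pace and stop on an object; FORCE is the grip in N (left out, the last holds). Time passes only in rows, so rows that repeat a pose let the fingers close. It gives the time, the measured TCP pose, the force and the opening at its end, in the units of the state.
- ctrl.observe(): the state, without advancing time (a new reading comes with each control period).
- ctrl.capture(name): name is "scene" or "top" or "wrist"; returns the picture (420x560x3 uint8, red, green, blue); there is no depth.
- ctrl.camera_params(name): a dict with "fx", "fy", "cx", "cy" (pixels), "k1" (the pictures are not rectified: a ray, as slopes to the right and down, at radius r is drawn at 1 + k1 r^2 times it, then the intrinsics apply), "position" and "attitude" of the camera in the world; the wrist camera has in their place "tool_from_camera" (4x4, takes a point from camera to tool coordinates, whose origin is the TCP and whose axes are the flange's). Camera axes: x right, y down, z forward; pixel columns grow to the right and rows downward; lengths in m; the calibration is good to about 2 mm. A picture is of the moment at which its call begins: read the wrist's pose just before it. camera_params takes no time and is no camera call.
- ctrl.finish_job(): hands the job in, once; it reports no verdict.
Trained networks look in the newest picture that a camera, given by its name, has taken for a name from the list of things; names that differ only in an ending like _2 or _b are one class to them, and where a whole thing is asked for, a point or a joint stands for the part that bears it (a point fixed in the world has none). Each returns a list of dicts, best first, with "conf" (0 to 1); they miss things now and then, are a little off and sometimes report something else, mostly with a low value. They report only what shows in the picture. A call takes as long as a camera call. They do not tell look-alikes from the thing itself.
- ctrl.look_for(camera, label): "xyz" ([x, y, z] in m, in the coordinates of the camera as it stood for that picture, good to about 4 mm: the middle of the surface that is visible of it).
- ctrl.trace(camera, label): "region" (420x560 bool, what is visible of it).
The state is a dict: "t": time; "joint_pos": joint angles; "qd": joint speeds; "joint_torque": joint torques, N m; "ee_pos": TCP position; "ee_rot": TCP orientation; "wrist_force": force on the tool from outside, world axes, zero at the start; "torque": the same for the moment, N m; "finger_gap": finger opening in m.
Only numpy, scipy, OpenCV 4.12 (cv2) and the standard library are available. Lean on these libraries where they do the work, as an engineer would, in place of code of your own. Each camera call takes 0.05 s, during which the arm holds its last target. There are 200 camera calls.

TASK

Flip the orange stop down over the rail, then slide the white tube rack along the fence until it is seated against the stop, and keep it pressed there with about 10 N (never more than 25 N) for a good second. Then back off and flip the stop up again out of the way, leaving the rack standing exactly where it was gauged and the cup and vials around undisturbed.

Things in the scene. Friction and masses are not known exactly. Their poses are not given: they have to be found in the camera images.
- index_rail: aluminium rail fixed to the worktop. Origin: on the worktop, mid-channel. y runs along the rail (the rack is pushed to +y), x across to the tall fence, z up. Deck 8 mm thick, y -195 to +155 mm. Channel from x = -39.6 (lip, top 19 mm above the worktop) to +39.6 mm (fence 10 mm thick, top 59 mm above the worktop), open at both ends
- stop_hinge_mid (a point): rail point (50, 85, 72) mm: hinge line, middle of the stop's adjusting range. The black carriage with the orange stop is clamped on the fence within 10 mm of here along y, in an unreported place (see or feel it); it holds against 25 N. The stop's gauge face (gauge_plane, not reported) looks to the rail's -y and is 6 mm to -y of the carriage's middle
- flip_stop (a joint): angle of the orange stop about the hinge line (along the rail's y). 0 = down, on its end stop: the arm points to -x across the channel, a 12 mm thick plate hangs from x = -23 to +25 mm down to 14 mm above the worktop. Grows as it turns up and back over the fence, end stop at 1.95 rad. Stays where it is left (friction 0.09 N m)
- bar_down_mid (a point): rail point (-28, 119, 72) mm: middle of the stop's handle bar when down, for a carriage in mid-range (so up to 10 mm off along y). Round steel bar, 10 mm thick, along the rail's y, free length 56 mm, 78 mm from the hinge line: at x = 50 - 78 cos(angle), z = 72 + 78 sin(angle) mm. Can be pinched from above, fingers closing along the rail's x; it turns between them
- sample_rack: white empty tube rack, 76 x 141 x 46 mm, 0.13 to 0.25 kg, loose in the channel, long side along the rail, 40 to 115 mm short of the stop (face to face). Origin: centre of its underside; y along its length, z up. Lip and fence guide it with about 1.5 mm play on each side; it can be pushed by its -y end face
- red_cup: bystander: specimen cup with red lid, 58 mm wide, 59 mm tall; origin: centre of its underside
- green_vial: bystander: small vial with green cap, 25 mm wide, 49 mm tall; origin: centre of its underside
- blue_vial: bystander: small vial with blue cap, 25 mm wide, 49 mm tall; origin: centre of its underside
Things that resemble listed ones, but are neither listed nor needed, are in the scene too. What is shaped like the sample_rack but green is not meant.

How it is judged:
By the outcome, as a careful person would: the job done as asked, in the order asked, and still so for the second after the job is handed in, with the robot touching nothing.
It also fails if it takes over 72 s, if anything falls off the work surface, if the arm or the gripper's body presses on something with over 40 N, if the wrist force passes 120 N, or if a joint passes its speed limit or range.

## Working session

There is one attempt and no reset: what is moved stays moved. The work goes in short steps, Python scripts to look and compute and a shell command to move; the robot and the scene stay as the last step left them, time stands still between calls to the robot, and variables do not carry over. Pictures are saved under pics/ and viewed, about 8 in all and at most 12, crops included, and the job is handed in when it is done.

```bash
mkdir -p pics
cat > h.py <<'E'
import numpy as np, cv2
from rig import ctrl
from scipy.spatial.transform import Rotation as R
def q2R(q): return R.from_quat([q[1],q[2],q[3],q[0]]).as_matrix()
def campose(name,st=None):
    p=ctrl.camera_params(name)
    if 'tool_from_camera' in p:
        T=np.eye(4);T[:3,:3]=q2R(st['ee_rot']);T[:3,3]=st['ee_pos'];M=T@np.array(p['tool_from_camera'])
        return p,M[:3,:3],M[:3,3]
    a=np.array(p['attitude'])
    return p,(a if a.shape==(3,3) else q2R(a)),np.array(p['position'])
def ray(name,u,v,st=None):
    p,Rm,t=campose(name,st)
    d=np.array([(u-p['cx'])/p['fx'],(v-p['cy'])/p['fy']]);s=d.copy()
    for _ in range(20): s=d/(1+p['k1']*(s@s))
    return t,Rm@np.array([s[0],s[1],1])
def atz(name,u,v,z,st=None):
    t,d=ray(name,u,v,st);return t+d*(z-t[2])/d[2]
def proj(name,X,st=None):
    p,Rm,t=campose(name,st);c=Rm.T@(np.array(X)-t);s=c[:2]/c[2];s=s*(1+p['k1']*(s@s))
    return np.array([p['fx']*s[0]+p['cx'],p['fy']*s[1]+p['cy']])
def cap(name,fn=None):
    im=ctrl.capture(name)
    if fn: cv2.imwrite('pics/'+fn,im[:,:,::-1])
    return im
E
python3 - <<'E'
from h import *
print(ctrl.camera_params('top'));print(ctrl.camera_params('scene'))
a=cap('top');
def look(c):
  p,Rm,t=campose(c)
  for l in ['index_rail','flip_stop','sample_rack','red_cup','green_vial','blue_vial']:
    for r in ctrl.look_for(c,l)[:2]: 
        X=t+Rm@np.array(r['xyz']);print(c,l,round(r['conf'],2),X.round(3),proj(c,X).round())
look('top')
b=cap('scene');look('scene')
cv2.imwrite('pics/a.png',np.vstack([a,])[:,:,::-1]);cv2.imwrite('pics/b.png',b[:,:,::-1])
print(ctrl.observe())
E
```

```text
{'fx': 476.5513700846789, 'fy': 476.5513700846789, 'cx': 284.49491993946634, 'cy': 209.36420008366673, 'k1': -0.17203772122854494, 'position': array([0.42002803, 0.00799218, 1.23734074]), 'attitude': array([-0.04814549,  0.71552166, -0.69464281,  0.0564103 ])}
{'fx': 493.53614688545485, 'fy': 493.53614688545485, 'cx': 279.65796193444953, 'cy': 205.95254472094447, 'k1': -0.03373754245114229, 'position': array([0.12550185, 0.57486518, 0.74200456]), 'attitude': array([ 0.12925687, -0.3130063 ,  0.86261895, -0.37577689])}
top index_rail 0.58 [0.546 0.093 0.01 ] [247. 230.]
top flip_stop 0.57 [0.587 0.129 0.146] [228. 206.]
top sample_rack 0.77 [ 0.484 -0.261  0.042] [385. 257.]
top sample_rack 0.69 [ 0.529 -0.022  0.053] [291. 236.]
top red_cup 0.78 [ 0.64  -0.085  0.057] [317. 193.]
top green_vial 0.41 [0.643 0.014 0.049] [278. 191.]
top blue_vial 0.42 [0.511 0.275 0.051] [173. 240.]
scene index_rail 0.59 [0.56  0.13  0.014] [248. 261.]
scene flip_stop 0.8 [0.582 0.131 0.135] [237. 211.]
scene flip_stop 0.3 [ 0.633 -0.075  0.053] [286. 178.]
scene sample_rack 0.94 [ 0.466 -0.24   0.036]
[... 308 characters left out ...]
23 -0.005  0.048] [307. 220.]
{'t': 0.7, 'joint_pos': array([ 1.11090420e+00,  2.45107294e-01,  1.55774811e+00,  2.10631224e-05,
        1.33872360e+00, -1.74134421e-01]), 'qd': array([-0.0013296 ,  0.00059931,  0.00110085, -0.00041803, -0.00099061,
        0.00184211]), 'joint_torque': array([-4.49833742e-04, -4.29405320e+01, -3.26358926e+01, -1.28311835e-04,
        4.43196268e-04,  1.70925961e-06]), 'ee_pos': array([0.1832506 , 0.62366044, 0.40471352]), 'ee_rot': array([-7.61168343e-06,  1.42395618e-01,  9.89809824e-01,  9.67775335e-06]), 'wrist_force': array([-0.01853884,  0.36195369,  0.29957465]), 'torque': array([0.02713127, 0.0442596 , 0.00853371]), 'finger_gap': 0.08580757949944073}
```

View pics/a.png

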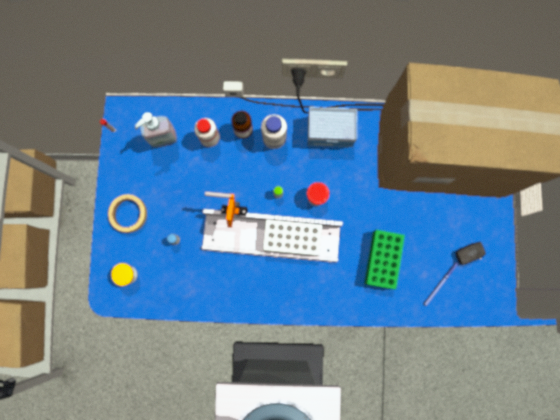

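View pics/b.png

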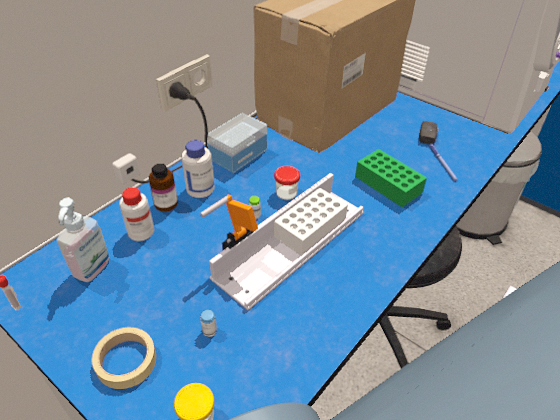

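The pictures show the rail running along world +y with the fence on the far side. The stop is up at top px (230,210) and the white rack is at (293,237). The cup (317,193) and green vial (278,191) stand behind the fence, and the blue vial is at (172,240). I'll zoom in for the rail corners.

Run:
```python
import cv2,numpy as np
a=cv2.imread('pics/a.png')[180:270,180:350];b=cv2.imread('pics/b.png')[165:305,195:375]
A=cv2.resize(a,(560,296),interpolation=cv2.INTER_CUBIC)
A=cv2.resize(a,None,fx=4.4,fy=4.4,interpolation=cv2.INTER_CUBIC);cv2.imwrite('pics/a2.png',A)
cv2.imwrite('pics/b2.png',cv2.resize(b,None,fx=4.2,fy=4.2,interpolation=cv2.INTER_CUBIC));print(A.shape)
```

```text
(396, 748, 3)
```

View pics/a2.png

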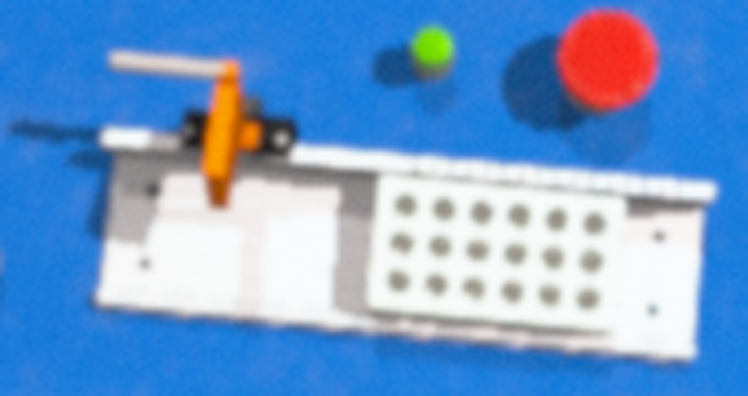

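View pics/b2.png

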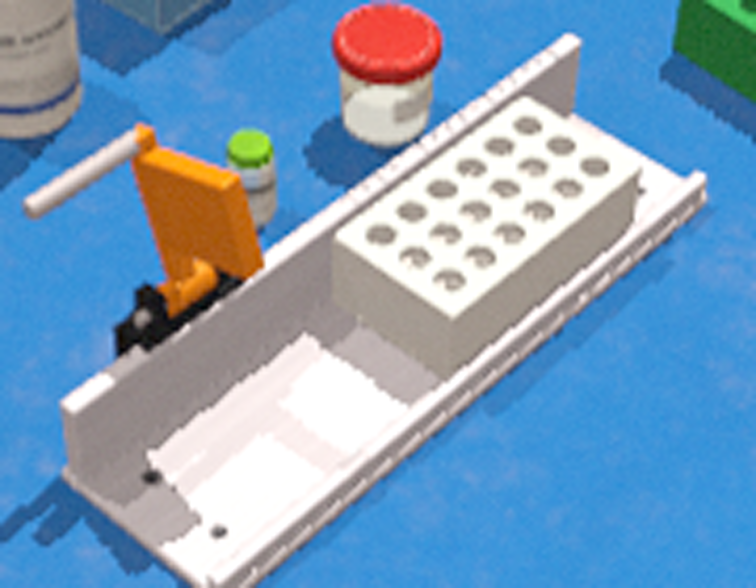

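Zoomed top view: fence top ends at crop px (100,140) and (717,190), rack top corners (380,172), (628,198), (612,332) and (366,305), bar from (110,60) to (232,70). The scene view agrees: stop up, rack with nothing on it. Next I fit the poses.

```bash
cat > fit.py <<'E'
from h import *
from scipy.optimize import least_squares
T=lambda u,v:('top',u/4.4+180-.4,v/4.4+180-.4)
S=lambda u,v:('scene',u/4.2+195-.4,v/4.2+165-.4)
# (obs, rail pt) ; rack pts flagged
F=[(T(100,130),(49.6,155,59)),(T(101,150),(39.6,155,59)),(T(718,184),(49.6,-195,59)),(T(716,200),(39.6,-195,59)),
(S(66,407),(39.6,155,59)),(S(578,42),(44.6,-195,59)),(S(68,473),(49.6,155,0))]
K=[(T(380,172),(38,70.5,54)),(T(628,198),(38,-70.5,54)),(T(612,332),(-38,-70.5,54)),(T(366,305),(-38,70.5,54)),
(S(337,240),(38,70.5,54)),(S(452,316),(-38,70.5,54)),(S(640,167),(-38,-70.5,54)),(S(525,96),(38,-70.5,54))]
# bar ends: carriage offset c, angle q
B=[(T(110,60),34+28),(T(225,71),34-28),(S(35,208),34+28)]
def W(p,X): 
    c,s=np.cos(p[2]),np.sin(p[2]);x,y,z=np.array(X)/1000
    return np.array([p[0]+c*x-s*y,p[1]+s*x+c*y,z])
def f(p,full=False):
    r=[]
    for o,X in F: r.append(proj(o[0],W(p,X))-o[1:])
    for o,X in K: r.append(proj(o[0],W(p,np.array(X)+[0,p[3],0]))-o[1:])
    for o,y in B: r.append(proj(o[0],W(p,[50-78*np.cos(p[5]),85+p[4]+y,72+78*np.sin(p[5])]))-o[1:])
    return np.array(r) if full else np.concatenate(r)
if __name__=='__main__':
    s=least_squares(f,[.54,.09,-.07,-100,0,1.95],x_scale=[.01,.01,.1,10,10,.1],loss='soft_l1')
    print(s.x);print(f(s.x,True).round(1).tolist())
    np.save('p.npy',s.x)
E
python3 fit.py; python3 -c "
from h import *
print(ctrl.camera_params('wrist')['tool_from_camera'])"
```

```text
[ 5.32311682e-01  4.94631664e-02 -6.75748245e-02 -7.39638649e+01
 -9.08452438e+00  1.86656014e+00]
[[0.8, -0.8], [0.1, -1.4], [-0.6, 0.5], [-0.5, 0.8], [1.4, 0.5], [-0.1, -2.1], [0.0, 2.2], [-0.5, 0.6], [-0.8, 0.2], [0.2, -0.0], [-0.4, 0.6], [-1.4, -1.8], [-0.1, -0.3], [0.7, -1.0], [-0.2, -1.0], [1.2, 0.4], [-1.2, 0.2], [-0.5, -0.7]]
[[ 3.94233667e-04 -9.46924995e-01 -3.21454350e-01  8.28705227e-02]
 [ 9.99999258e-01  2.80890839e-06  1.21813113e-03 -9.71315415e-04]
 [-1.15257587e-03 -3.21454591e-01  9.46924293e-01  3.00853616e-02]
 [ 0.00000000e+00  0.00000000e+00  0.00000000e+00  1.00000000e+00]]
```

```bash
python3 -m creep '[[0,0,10,-48,-29,0,-1],[0,0,20,-96,-58,0,-1],[0,0,30,-144,-87,0,-1],[0,0,40,-192,-116,0,-1],[0,0,50,-240,-145,0,-1],[0,0,60,-288,-174,0,-1],[0,0,70,-336,-203,0,-1],[0,0,77.5,-384,-232,0,-1]]'
cat > tgt.py <<'E'
# usage: tgt.py rx ry gz(mm, rail coords of grasp point): shift/turn in the tool axes
import sys;from h import *;from fit import W
p=np.load('p.npy');s=ctrl.observe();Rm=q2R(s['ee_rot']);rx,ry,gz=map(float,sys.argv[1:4])
t=W(p,[rx,ry,gz+155]);d=Rm.T@(t-s['ee_pos'])*1000
h=np.arctan2(Rm[1,1],Rm[0,1]);c,sn=np.cos(p[2]),np.sin(p[2]);v=s['ee_pos']-[p[0],p[1],0]
print('t',s['t'],'shift',d.round(1),'turn z',np.degrees(h-p[2]).round(2),'tilt',Rm[:,2].round(3))
print('grasp now rail',np.round(1000*np.array([c*v[0]+sn*v[1],-sn*v[0]+c*v[1],v[2]-.155]),1),'F',s['wrist_force'].round(2),'gap',round(s['finger_gap'],4))
E
python3 tgt.py 73 110 250
```

```text
t: 1.7
ee_pos: [0.4873, 0.2913, 0.405]
ee_rot: [0.0, 0.732, 0.681, 0.0]
wrist_force: [0.8, 0.8, 0.6]
finger_gap: 0.0852
t 1.7 shift [-127.6  134.9    0. ] turn z -0.27 tilt [ 0.001  0.    -1.   ]
grasp now rail [-61.3 238.2 250. ] F [0.82 0.85 0.61] gap 0.0852
```

```bash
python3 -m creep '[[0,0,0,-32,34,0,-1],[0,0,0,-64,67,0,-1],[0,0,0,-96,101,0,-1],[0,0,0,-128,135,0,-1],[0,0,0,-128,135,0,-1]]' && python3 tgt.py 73 110 146
python3 - <<'E'
from h import *;from fit import W
p=np.load('p.npy');s=ctrl.observe();im=cap('wrist','w1.png').copy()
for q in (1.7,1.87,1.95):
  for y in (6,62):
    u=proj('wrist',W(p,[50-78*np.cos(q),85+p[4]+y,72+78*np.sin(q)]),s);print(q,y,u.round());cv2.circle(im,(int(u[0]),int(u[1])),3,(0,0,255),-1)
for X in [(49.6,155,59),(39.6,155,59),(-39.6,155,19),(39.6,p[3]+72,59)]:
    u=proj('wrist',W(p,X),s);print(X,u.round());cv2.circle(im,(int(u[0]),int(u[1])),3,(255,0,255),-1)
cv2.imwrite('pics/w1m.png',im[:,:,::-1])
E
```

```text
t: 2.33
ee_pos: [0.6139, 0.1536, 0.4046]
ee_rot: [0.0, 0.732, 0.681, 0.0]
wrist_force: [0.3, -0.3, -0.4]
finger_gap: 0.0854
t 2.325 shift [  0.6  -1.4 103.6] turn z -0.23 tilt [ 0. -0. -1.]
grasp now rail [ 74.3 109.4 249.6] F [ 0.29 -0.27 -0.42] gap 0.0854
1.7 6 [266. 249.]
1.7 62 [265. 178.]
1.87 6 [283. 248.]
1.87 62 [283. 177.]
1.95 6 [291. 246.]
1.95 62 [291. 176.]
(49.6, 155, 59) [259. 139.]
(39.6, 155, 59) [248. 139.]
(-39.6, 155, 19) [178. 134.]
(39.6, np.float64(-1.96386490610179), 59) [254. 282.]
```

View pics/w1m.png

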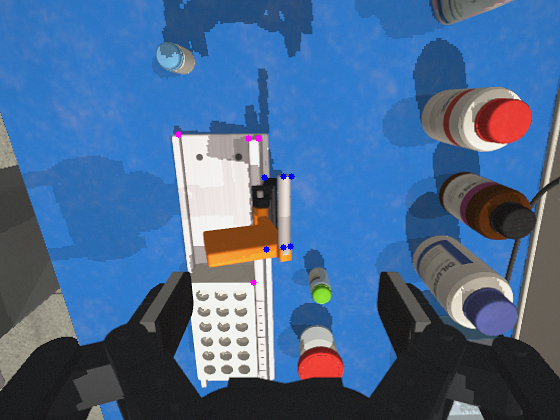

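Run:
```python
import cv2
a=cv2.imread('pics/w1.png')[120:390,165:305]
a=cv2.rotate(a,cv2.ROTATE_90_COUNTERCLOCKWISE)
cv2.imwrite('pics/w1c.png',cv2.resize(a,None,fx=2.96,fy=2.96,interpolation=cv2.INTER_CUBIC))
```

```text
(no output)
```

View pics/w1c.png

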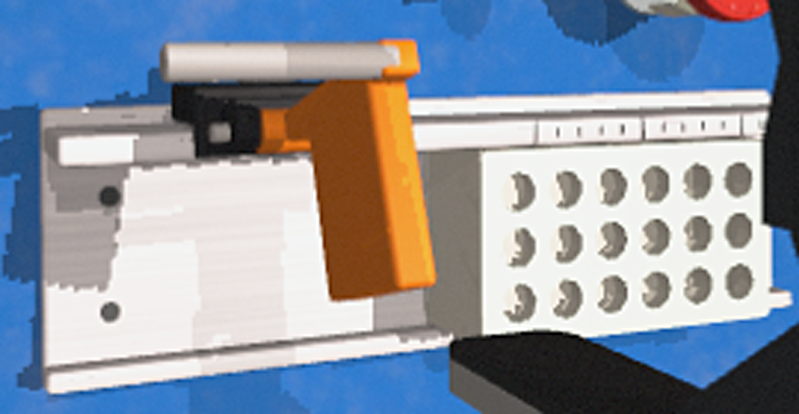

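The wrist view agrees with the fit to about 1 mm. The bar runs from (283,175) to (283,250) against a prediction of (283,177) to (283,248), and the fence end is at (248,139) as predicted. I'll go down and pinch.

```bash
python3 -m creep '[[0,0,0,0,0,34,-1],[0,0,0.2,0,-1,68,-1],[0,0,0.2,0,-1.4,95,-1],[0,0,0.2,0,-1.4,104,-1],[0,0,0.2,0,-1.4,104,0.5],[0,0,0.2,0,-1.4,104,1],[0,0,0.2,0,-1.4,104,1],[0,0,0.2,0,-1.4,104,1]]' 25 && python3 tgt.py 73 110 146
```

```text
t: 3.38
ee_pos: [0.6111, 0.1561, 0.3015]
ee_rot: [0.0, 0.732, 0.682, 0.001]
wrist_force: [1.2, 0.8, 0.2]
finger_gap: 0.0123
t 3.375 shift [-1.7  1.6  0.5] turn z -0.2 tilt [ 0.001  0.    -1.   ]
grasp now rail [ 71.4 111.7 146.5] F [1.25 0.8  0.2 ] gap 0.0123
```

```bash
python3 -m creep '[[0,0,0,0,0,0,1],[0,0,0,0,-20.7,-3.4,1],[0,0,0,0,-40.1,-1.5,1],[0,0,0,0,-58.4,5.1,1],[0,0,0,0,-74.5,16,1],[0,0,0,0,-87.4,30.6,1],[0,0,0,0,-94.8,44.2,1],[0,0,0,0,-99.4,59.1,1]]' && python3 tgt.py -28 110 72
```

```text
t: 4.38
ee_pos: [0.5122, 0.1629, 0.2412]
ee_rot: [0.001, 0.732, 0.682, 0.001]
wrist_force: [7.9, -3.2, 1.0]
finger_gap: 0.0092
t 4.375 shift [-1.8 -0.3 14.2] turn z -0.2 tilt [ 0.003 -0.001 -1.   ]
grasp now rail [-27.8 111.8  86.2] F [ 7.86 -3.18  1.03] gap 0.0092
```

```bash
python3 -m creep '[[0,0,0,0,0,6,1],[0,0,0,0,0,11,1],[0,0,0,0,0,14,1],[0,0,0,0,0,14,1]]' && python3 tgt.py -28 110 72
```

```text
t: 4.88
ee_pos: [0.5122, 0.1631, 0.2291]
ee_rot: [-0.0, 0.732, 0.682, -0.001]
wrist_force: [-4.1, -4.5, 15.6]
finger_gap: 0.0088
t 4.875 shift [-2.1 -0.3  2.1] turn z -0.18 tilt [-0.001 -0.001 -1.   ]
grasp now rail [-27.7 112.1  74.1] F [-4.06 -4.52 15.64] gap 0.0088
```

```bash
python3 -m creep '[[0,0,0,0,0,-2,0],[0,0,0,0,0,-2,-0.5],[0,0,0,0,0,-2,-0.5],[0,0,0,0,0,-30,-0.5],[0,0,0,0,0,-75,-0.5],[0,0,0,0,0,-110,-0.5],[0,0,0,0,0,-110,-0.5]]' && python3 tgt.py 0 -178 180
python3 - <<'E'
from h import *;from fit import W
p=np.load('p.npy');s=ctrl.observe();im=cap('wrist')
b=cap('scene')
for X in [(39.6,155,59),(-39.6,155,19)]: print(X,proj('wrist',W(p,X),s).round(1))
m=cv2.resize(b[165:315,195:375],(480,400),interpolation=cv2.INTER_CUBIC)
w=cv2.resize(im[100:420,130:386],(320,400))
cv2.imwrite('pics/c.png',np.hstack([m,w])[:,:,::-1])
E
```

```text
t: 5.75
ee_pos: [0.5126, 0.1634, 0.3406]
ee_rot: [0.002, 0.732, 0.682, 0.002]
wrist_force: [0.4, 0.1, -0.9]
finger_gap: 0.0639
t 5.75 shift [-290.2   28.3    5.4] turn z -0.2 tilt [ 0.006  0.001 -1.   ]
grasp now rail [-27.4 112.3 185.6] F [ 0.35  0.06 -0.93] gap 0.0639
(39.6, 155, 59) [369.3 152.1]
(-39.6, 155, 19) [269.  145.6]
```

View pics/c.png

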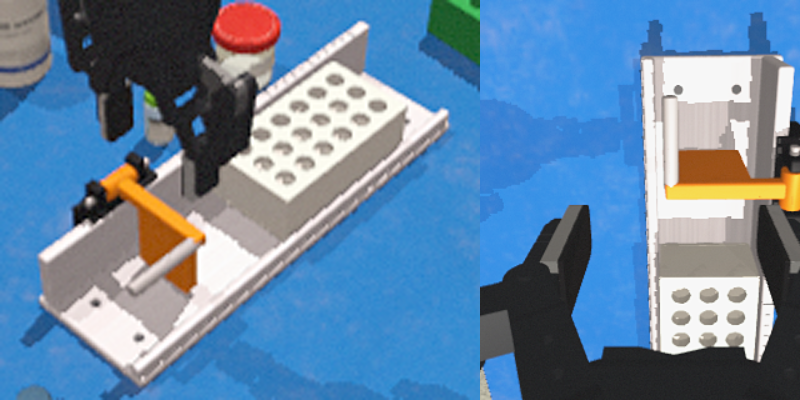

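The stop is down across the channel and the rack has not moved. Now I go behind the rack.

```bash
python3 -m creep '[[0,0,0.2,-45,5,0,0.6],[0,0,0.2,-95,10,0,0.6],[0,0,0.2,-145,16,0,0.6],[0,0,0.2,-195,22,0,0.6],[0,0,0.2,-240,27,0,0.6],[0,0,0.2,-280,27.5,0,0.6],[0,0,0.2,-280,27.5,0,0.6]]' && python3 tgt.py 0 -168 36
python3 - <<'E'
from h import *;from fit import W
p=np.load('p.npy');s=ctrl.observe();im=cap('wrist','w3.png').copy()
for X in [(38,p[3]-70.5,54),(-38,p[3]-70.5,54),(38,p[3]+70.5,54),(-38,p[3]+70.5,54)]:
    u=proj('wrist',W(p,X),s);print(X,u.round(1));cv2.circle(im,(int(u[0]),int(u[1])),3,(255,0,255),-1)
t=ctrl.capture('top');
cv2.imwrite('pics/d.png',np.hstack([cv2.resize(im,(480,360)),cv2.resize(t[180:270,220:350],(320,222))[:,:] if 0 else cv2.resize(t[175:275,250:350],(320,360))])[:,:,::-1])
E
```

```text
t: 6.72
ee_pos: [0.5186, -0.12, 0.3355]
ee_rot: [-0.002, 0.734, 0.679, -0.001]
wrist_force: [0.5, -0.1, 0.5]
finger_gap: 0.0174
t 6.725 shift [  1.9   2.7 144.5] turn z -0.63 tilt [-0.003  0.002 -1.   ]
grasp now rail [  -2.2 -170.   180.5] F [ 0.5  -0.11  0.52] gap 0.0174
(38, np.float64(-144.46386490610178), 54) [336.9 173.8]
(-38, np.float64(-144.46386490610178), 54) [240.7 174.7]
(38, np.float64(-3.46386490610179), 54) [346.  -40.5]
(-38, np.float64(-3.46386490610179), 54) [228.7 -38.8]
```

View pics/d.png

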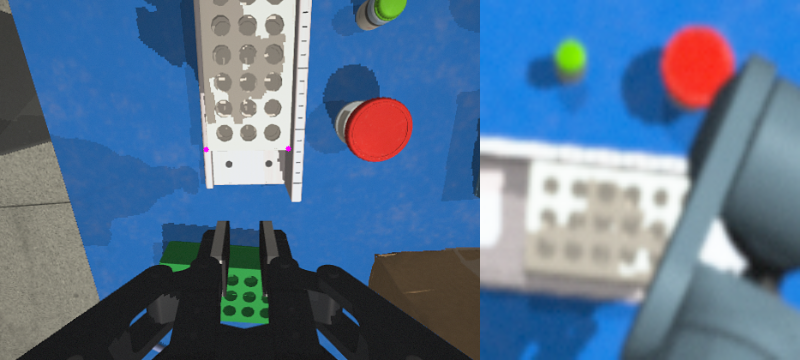

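The rear edge of the rack is where predicted (magenta dots at (206,150) and (288,149) on its corners), and the landing spot behind it is free. Down.

```bash
python3 -m creep '[[0,0,-0.6,2,2,40,0.6],[0,0,-0.6,2,2,80,0.6],[0,0,-0.6,2,2,115,0.6],[0,0,-0.6,2,2,135,0.6],[0,0,-0.6,2,2,144,0.6],[0,0,-0.6,2,2,144,0.6],[0,0,-0.6,2,2,144,0.6]]' && python3 tgt.py 0 -83 36
```

```text
t: 7.7
ee_pos: [0.5219, -0.1161, 0.1946]
ee_rot: [0.001, 0.729, 0.684, 0.0]
wrist_force: [0.8, 0.3, 0.4]
finger_gap: 0.0168
t 7.7 shift [82.9 -0.5  3.5] turn z 0.23 tilt [ 0.002 -0.001 -1.   ]
grasp now rail [   0.8 -165.9   39.6] F [0.83 0.35 0.45] gap 0.0168
```

```bash
python3 -m creep '[[0,0,0,7,0,2,0.6],[0,0,0,16,0,2,0.6],[0,0,0,25,0,2,0.6],[0,0,0,34,0,2,0.6],[0,0,0,43,0,2,0.6],[0,0,0,52,0,2,0.6],[0,0,0,60,0,2,0.6],[0,0,0,65,0,2,0.6]]' && python3 tgt.py 0 -83 36
```

```text
t: 8.7
ee_pos: [0.5256, -0.0508, 0.1915]
ee_rot: [-0.0, 0.729, 0.684, -0.0]
wrist_force: [0.1, -2.1, 1.1]
finger_gap: 0.017
t 8.7 shift [17.5  0.   0.5] turn z 0.22 tilt [-0.  0. -1.]
grasp now rail [ 1.000e-01 -1.005e+02  3.650e+01] F [ 0.07 -2.07  1.07] gap 0.017
```

```bash
python3 -m creep '[[0,0,0,2,0,0,0.6],[0,0,0,4,0,0,0.6],[0,0,0,6,0,0,0.6],[0,0,0,8,0,0,0.6],[0,0,0,8,0,0,0.6]]' && python3 tgt.py 0 -83 36;  python3 - <<'E'
from h import *
a=cap('scene')
cv2.imwrite('pics/e.png',cv2.resize(a[165:315,175:375],(800,600),interpolation=cv2.INTER_CUBIC)[:,:,::-1])
E
```

```text
t: 9.32
ee_pos: [0.526, -0.0432, 0.1915]
ee_rot: [-0.0, 0.729, 0.684, 0.0]
wrist_force: [0.1, -0.8, 0.6]
finger_gap: 0.0175
t 9.325 shift [9.9 0.  0.5] turn z 0.19 tilt [-0.  0. -1.]
grasp now rail [  0.  -92.9  36.5] F [ 0.12 -0.75  0.57] gap 0.0175
```

View pics/e.png

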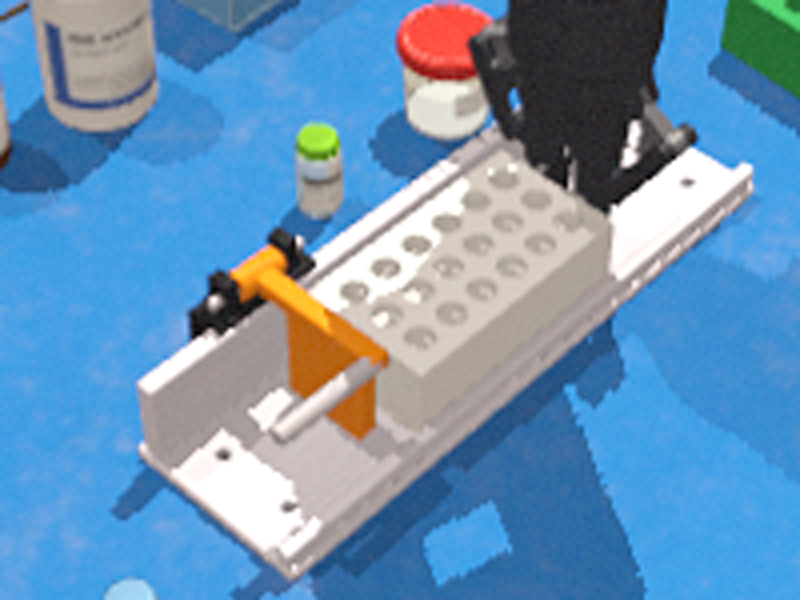

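The rack's front face is now nearly at the plate (about 10 mm left by my estimate). From here I go in 1 mm steps.

```bash
python3 -m creep '[[0,0,0,1,0,0,0.6],[0,0,0,2,0,0,0.6],[0,0,0,3,0,0,0.6],[0,0,0,4,0,0,0.6],[0,0,0,5,0,0,0.6]]' && python3 tgt.py 0 -83 36
```

```text
t: 10.0
ee_pos: [0.5264, -0.0383, 0.1915]
ee_rot: [-0.0, 0.729, 0.684, -0.0]
wrist_force: [-0.9, -0.4, -1.1]
finger_gap: 0.0169
t 10.0 shift [ 5.  -0.   0.5] turn z 0.19 tilt [-0.  0. -1.]
grasp now rail [  0.  -88.   36.5] F [-0.94 -0.41 -1.1 ] gap 0.0169
```

```bash
python3 -m creep '[[0,0,0,0.7,0,0,0.6],[0,0,0,1.4,0,0,0.6],[0,0,0,1.4,0,0,0.6]]' | grep -E "force|pos"; python3 -c "
from rig import ctrl
print(ctrl.observe()['wrist_force'])"
```

```text
ee_pos: [0.5266, -0.037, 0.1916]
wrist_force: [-0.1, 0.1, 0.3]
[-0.10847553  0.10135233  0.31414022]
```

```bash
for i in 1; do python3 -m creep '[[0,0,0,0.7,0,0,0.6],[0,0,0,1.4,0,0,0.6],[0,0,0,1.4,0,0,0.6]]' | grep -E "force|pos"; done
```

```text
ee_pos: [0.5267, -0.0356, 0.1916]
wrist_force: [0.4, -1.2, 0.6]
```

```bash
python3 -m creep '[[0,0,0,0.7,0,0,0.6],[0,0,0,1.4,0,0,0.6],[0,0,0,1.4,0,0,0.6]]' | grep -E "force|pos"
```

```text
ee_pos: [0.5268, -0.0342, 0.1916]
wrist_force: [-0.2, -1.0, -0.7]
```

```bash
python3 -m creep '[[0,0,0,0.5,0,0,0.6],[0,0,0,0.8,0,0,0.6],[0,0,0,0.8,0,0,0.6]]' | grep -E "force|pos"
```

```text
ee_pos: [0.5268, -0.0334, 0.1916]
wrist_force: [-0.5, -1.0, 0.8]
```

```bash
python3 -m creep '[[0,0,0,0.5,0,0,0.6],[0,0,0,1,0,0,0.6],[0,0,0,1,0,0,0.6]]' | grep -E "force|pos"
```

```text
ee_pos: [0.5269, -0.0324, 0.1916]
wrist_force: [0.4, -0.7, 0.9]
```

```bash
python3 -m creep '[[0,0,0,0.5,0,0,0.6],[0,0,0,0.8,0,0,0.6],[0,0,0,0.8,0,0,0.6]]' | grep -E "force|pos"
```

```text
ee_pos: [0.5269, -0.0316, 0.1916]
wrist_force: [0.7, -1.0, 0.4]
```

```bash
python3 -m creep '[[0,0,0,0.5,0,0,0.6],[0,0,0,0.8,0,0,0.6],[0,0,0,0.8,0,0,0.6]]' | grep -E "force|pos"
```

```text
ee_pos: [0.527, -0.0308, 0.1916]
wrist_force: [-0.1, -1.2, 1.4]
```

```bash
python3 -m creep '[[0,0,0,0.5,0,0,0.6],[0,0,0,0.8,0,0,0.6],[0,0,0,0.8,0,0,0.6]]' | grep -E "force|pos"
```

```text
ee_pos: [0.527, -0.0301, 0.1916]
wrist_force: [-0.0, -3.0, 0.9]
```

Run:
```python
from h import *
a=cap('scene');print(ctrl.observe()['t'])
cv2.imwrite('pics/f.png',cv2.resize(a[215:285,215:305],(800,622),interpolation=cv2.INTER_CUBIC)[:600,:,::-1])
```

```text
13.05
```

View pics/f.png

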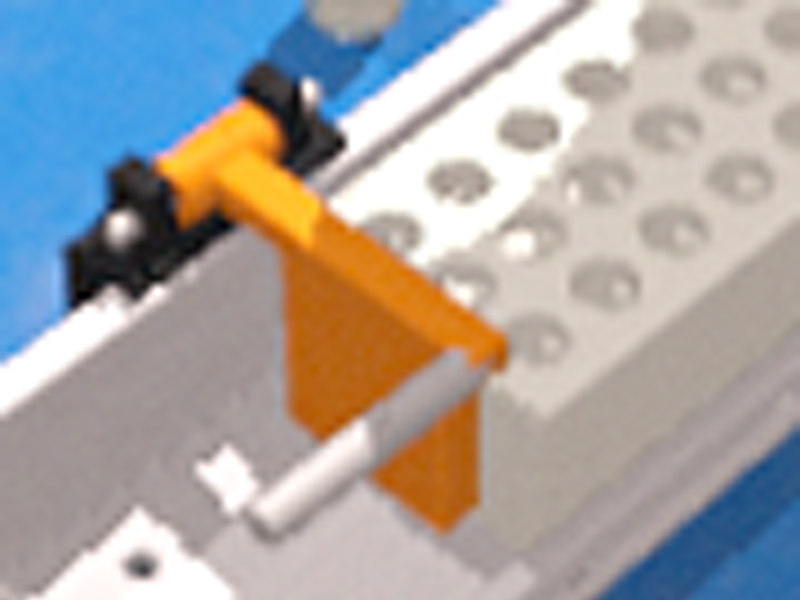

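The picture shows the rack face touching the plate, or nearly so, and the force has risen to 3 N. I'll build it up gently.

```bash
python3 -m creep '[[0,0,0,0.3,0,0,0.6],[0,0,0,0.6,0,0,0.6],[0,0,0,0.6,0,0,0.6]]' | grep -E "force|pos"
```

```text
ee_pos: [0.5271, -0.0299, 0.1916]
wrist_force: [-0.2, -4.9, 0.1]
```

```bash
python3 -m creep '[[0,0,0,0.2,0,0,0.6],[0,0,0,0.4,0,0,0.6],[0,0,0,0.4,0,0,0.6]]' | grep -E "force|pos"
```

```text
ee_pos: [0.5271, -0.0297, 0.1916]
wrist_force: [-0.0, -7.6, 0.5]
```

```bash
python3 -m creep '[[0,0,0,0.25,0,0,0.6],[0,0,0,0.5,0,0,0.6],[0,0,0,0.5,0,0,0.6],[0,0,0,0.5,0,0,0.6]]' | grep -E "force|pos"
```

```text
ee_pos: [0.5271, -0.0295, 0.1917]
wrist_force: [-1.1, -9.4, 0.6]
```

```bash
python3 -m creep '[[0,0,0,0,0,0,0.6],[0,0,0,0,0,0,0.6],[0,0,0,0,0,0,0.6],[0,0,0,0,0,0,0.6]]' | grep -E "force|pos"
```

```text
ee_pos: [0.5271, -0.0296, 0.1917]
wrist_force: [-1.3, -9.6, 0.4]
```

```bash
python3 -m creep '[[0,0,0,0,0,0,0.6],[0,0,0,0,0,0,0.6],[0,0,0,0,0,0,0.6],[0,0,0,0,0,0,0.6]]' | grep -E "force|pos"
```

```text
ee_pos: [0.5271, -0.0296, 0.1916]
wrist_force: [-1.1, -9.1, 0.6]
```

```bash
python3 -m creep '[[0,0,0,0,0,0,0.6],[0,0,0,0,0,0,0.6],[0,0,0,0,0,0,0.6],[0,0,0,0,0,0,0.6],[0,0,0,0,0,0,0.6],[0,0,0,0,0,0,0.6],[0,0,0,0,0,0,0.6],[0,0,0,0,0,0,0.6]]' | grep -E "t:|force|pos"
```

```text
t: 16.3
ee_pos: [0.5271, -0.0296, 0.1917]
ee_rot: [0.001, 0.729, 0.684, -0.001]
wrist_force: [-1.4, -9.2, -0.1]
```

Held for 2 s at 9 to 10 N. Backing off.

```bash
python3 -m creep '[[0,0,0,-0.8,0,0,0.6],[0,0,0,-1.6,0,0,0.6],[0,0,0,-4,0,0,0.6],[0,0,0,-12,0,0,0.6],[0,0,0,-20,0,-5,0.6],[0,0,0,-20,0,-55,0.6],[0,0,0,-20,0,-110,0.6],[0,0,0,-20,0,-148,0.6]]' | grep -E "t:|force|pos" && python3 tgt.py -28 111 185
```

```text
t: 17.3
ee_pos: [0.526, -0.049, 0.3427]
ee_rot: [0.001, 0.73, 0.684, 0.001]
wrist_force: [0.8, 0.2, -0.2]
t 17.3 shift [209.8 -27.7   2.5] turn z 0.17 tilt [ 0.003 -0.001 -1.   ]
grasp now rail [  0.3 -98.7 187.7] F [ 0.8   0.25 -0.23] gap 0.0173
```

```bash
python3 -m creep '[[0,0,-0.1,40,-5,0,0],[0,0,-0.1,85,-11,0,-0.5],[0,0,-0.1,130,-17,0,-0.5],[0,0,-0.1,175,-23,0,-0.5],[0,0,-0.1,211,-28,0,-0.5],[0,0,-0.1,211,-28,0,-0.5]]' | grep -E "t:|force|pos" && python3 tgt.py -28 112 74
python3 - <<'E'
from h import *;from fit import W
p=np.load('p.npy');s=ctrl.observe();im=cap('wrist').copy()
for X in [(-28,82,72),(-28,138,72),(38,70,54),(-38,70,54)]:
    u=proj('wrist',W(p,X),s);print(X,u.round(1));cv2.circle(im,(int(u[0]),int(u[1])),2,(255,0,255),-1)
cv2.imwrite('pics/g.png',im[:,:,::-1])
E
```

```text
t: 18.05
ee_pos: [0.511, 0.1653, 0.3398]
ee_rot: [-0.0, 0.728, 0.686, 0.0]
wrist_force: [-0.3, -0.8, 0.7]
t 18.05 shift [ -2.2   1.1 110.8] turn z 0.48 tilt [ 0.  0. -1.]
grasp now rail [-29.1 114.1 184.8] F [-0.26 -0.8   0.65] gap 0.0641
(-28, 82, 72) [286.  247.8]
(-28, 138, 72) [286.8 180.1]
(38, 70, 54) [361.5 251.9]
(-38, 70, 54) [274.3 251.2]
```

View pics/g.png

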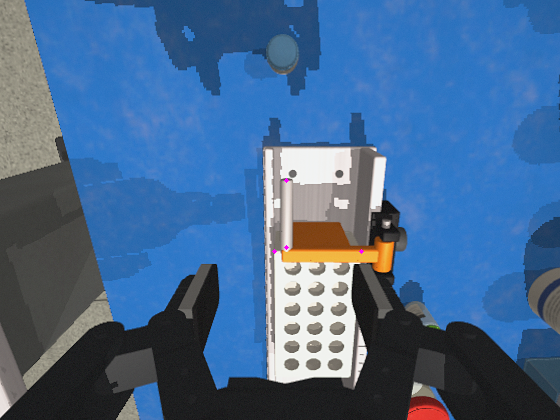

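The bar is where predicted (287, 180–249) and the rack is against the plate. Pinching the bar.

```bash
python3 -m creep '[[0,0,0.4,-2,1,40,-0.5],[0,0,0.4,-2,1,80,-0.5],[0,0,0.4,-2,1,104,-0.5],[0,0,0.4,-2,1,110,-0.5],[0,0,0.4,-2,1,110,0.2],[0,0,0.4,-2,1,110,1],[0,0,0.4,-2,1,110,1],[0,0,0.4,-2,1,110,1]]' 25 | grep -E "t:|force|pos" && python3 tgt.py -28 112 74
```

```text
t: 19.1
ee_pos: [0.5121, 0.1619, 0.2306]
ee_rot: [-0.0, 0.731, 0.682, -0.001]
wrist_force: [-4.4, -0.3, 6.7]
t 19.1 shift [ 1.1 -0.3  1.6] turn z -0.07 tilt [-0.001 -0.    -1.   ]
grasp now rail [-27.7 110.9  75.6] F [-4.36 -0.28  6.69] gap 0.0088
```

```bash
python3 -m creep '[[0,0,0,0,0.4,-8,1],[0,0,0,0,1.6,-15.5,1],[0,0,0,0,6.2,-30.4,1],[0,0,0,0,15.9,-47.2,1],[0,0,0,0,29.5,-61,1],[0,0,0,0,46,-71.2,1],[0,0,0,0,64.7,-77,1],[0,0,0,0,84.2,-77.8,1]]' | grep -E "t:|force|pos" && python3 tgt.py 73 112 147
```

```text
t: 20.1
ee_pos: [0.5975, 0.1563, 0.3105]
ee_rot: [0.001, 0.731, 0.682, 0.001]
wrist_force: [-3.9, 2.2, 3.0]
t 20.1 shift [ 1.1 15.2  8.5] turn z -0.09 tilt [ 0.003  0.001 -1.   ]
grasp now rail [ 57.8 110.9 155.5] F [-3.95  2.18  2.98] gap 0.009
```

```bash
python3 -m creep '[[0,0,0,0,10,2,1],[0,0,0,0,18,4,1],[0,0,0,0,18,4,1]]' | grep -E "t:|force|pos" && python3 tgt.py 73 112 147
```

```text
t: 20.48
ee_pos: [0.6155, 0.155, 0.3053]
ee_rot: [0.001, 0.731, 0.682, 0.002]
wrist_force: [2.1, 4.0, 5.7]
t 20.475 shift [ 1.1 -2.9  3.3] turn z -0.11 tilt [ 0.006  0.001 -1.   ]
grasp now rail [ 75.8 110.9 150.3] F [2.08 3.95 5.74] gap 0.0086
```

```bash
python3 -m creep '[[0,0,0,0,0,0,0.4],[0,0,0,0,0,0,-0.5],[0,0,0,0,0,0,-0.5],[0,0,0,0,0,-25,-0.5],[0,0,0,0,0,-70,-0.5],[0,0,0,0,-30,-110,-0.5],[0,0,0,20,-80,-110,-0.5],[0,0,0,60,-110,-110,-0.5]]' | grep -E "t:|force|pos"
```

```text
t: 21.48
ee_pos: [0.507, 0.222, 0.4137]
ee_rot: [0.0, 0.732, 0.681, 0.0]
wrist_force: [0.0, -0.1, -0.5]
```

```bash
python3 -m creep '[[0,0,0,50,-20,0,-0.5],[0,0,0,100,-40,0,-0.5],[0,0,0,150,-60,0,-0.5],[0,0,0,200,-60,0,-0.5],[0,0,0,240,-60,0,-0.5],[0,0,0,240,-60,0,-0.5]]' | grep -E "t:|force|pos"
python3 - <<'E'
from h import *
a=cap('scene');b=cap('top')
p,Rm,t=campose('top')
for l in ['red_cup','green_vial','blue_vial','sample_rack']:
    for r in ctrl.look_for('top',l)[:2]: print(l,round(r['conf'],2),(t+Rm@np.array(r['xyz'])).round(3))
m=cv2.resize(a[155:325,175:375],(800,600)); m=cv2.resize(m,(400,300),interpolation=cv2.INTER_AREA)
cv2.imwrite('pics/h.png',np.vstack([cv2.resize(b[180:270,170:350],(800,300) if 0 else (600,300),interpolation=cv2.INTER_CUBIC),np.hstack([m,np.zeros((300,200,3),np.uint8)])])[:,:,::-1])
E
```

```text
t: 22.22
ee_pos: [0.4648, 0.4677, 0.4126]
ee_rot: [0.0, 0.73, 0.683, -0.0]
wrist_force: [-0.3, -0.2, -0.4]
red_cup 0.82 [ 0.639 -0.084  0.059]
green_vial 0.66 [0.641 0.014 0.047]
sample_rack 0.97 [ 0.481 -0.26   0.041]
sample_rack 0.73 [0.536 0.055 0.054]
```

View pics/h.png

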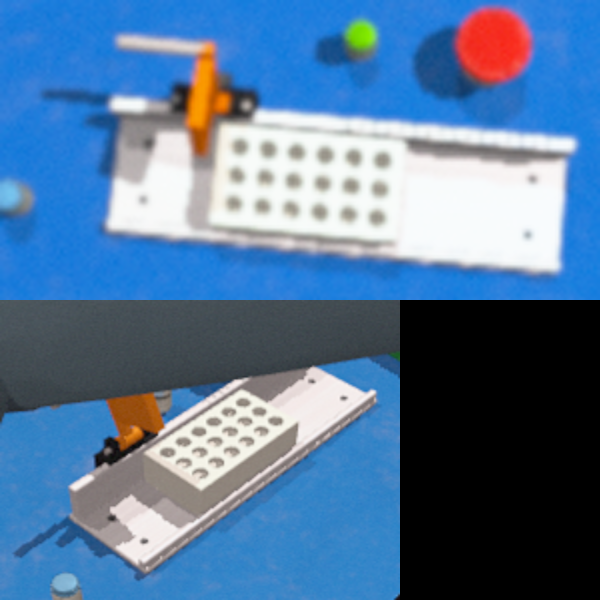

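The stop is up, the rack stands clear, and the cup and vials are in place. One numeric check of the rack position, then hand in.

Run:
```python
from h import *
p=np.load('p.npy');c,s=np.cos(p[2]),np.sin(p[2])
for u,v in [(220,123),(210,224),(405,138),(395,240)]:
    X=atz('top',u/3.333+170-.4,v/3.333+180-.4,.054)-[p[0],p[1],0];print(np.round([1000*(c*X[0]+s*X[1]),1000*(-s*X[0]+c*X[1])],1))
print(ctrl.observe()['t']);ctrl.finish_job()
```

```text
[37.7 71.9]
[-38.6  71. ]
[ 40.1 -67.6]
[-36.9 -67.4]
22.525
the job is handed in; nothing more can be done
```

I flipped the stop down, slid the rack along the fence onto it and pressed, then backed off and flipped the stop up again. I handed the job in at 22.5 s, with the arm well clear of everything.

- **Pressing:** the wrist read 9.1–9.6 N along the push direction for a bit over 2 s. The highest push reading I saw was 9.6 N, but I only read the force at the end of each move.
- **Stop:** at release the bar position put the stop at about 1.9 rad, and the last top picture shows it up.
- **Rack:** I measured its front face at rail y ≈ 71–72 mm after the flip. Finger contact while pressing put it at about 72 mm. That agrees within my roughly 2 mm accuracy, so a smaller shift would not show.
- **Bystanders:** the last detector positions of the cup and green vial are within about 2 mm of the first ones. The detector missed the blue vial in the last top picture. It shows upright in both final views, but I did not measure it again.
- **Other forces:** the highest wrist force I read was about 17 N in total, when the stop reached its lower end stop.

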